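# Shut the dust drawer and lift out the long filter cassette

## Robot

A 7-joint arm with a two-finger parallel gripper is mounted at the origin on the work surface. World frame = base frame: x ahead of the robot, y to its left, z up, the work surface at z = 0. Lengths are in m, angles in rad, forces in N, time in s.
With the tool pointing down it reaches from about 0.4 to 0.85 m from the base axis. Payload 10.4 kg.
Tool frame: the origin (TCP) lies midway between the tips of the shut fingers; the grasp point (between the pads) lies 19 mm behind it (manip.tcp_to_grasp is the distance from the TCP to the grasp point, in m); x points along the fingers, y is the direction in which the jaws open and shut, and the axes are right-handed (so a half turn about x gives the same grasp; the last joint's range is limited). The gripper opens to 85 mm and grips with 20 to 120 N. Pads are 22 mm wide; open, the fingers measure 114 mm over their backs; the gripper's body (76 mm by 85 mm) begins 54 mm behind the grasp point. The pads swing forward as they close: fully open they stand 13 mm farther back than shut.
Start: joints at [1.24, 0.332, -0.065, 1.46, 0.022, 1.35, -0.088], TCP at [0.189, -0.596, 0.231] pointing down, gripper open.
Joint ranges: [-2.6, 2.6], [-0.5, 2.12], [-1.47, 1.34], [0.16, 2.42], [-1.27, 4.41], [0.06, 2.06], [-2.6, 2.6]. Speed limits (rad/s): [2.22, 2.22, 2.79, 2.79, 3.14, 3.14, 3.14].

## Interface

Orientations are given as a unit quaternion [x, y, z, w].
In Python, from workcell import monitor, viewer, manip gives the robot as it stands. The module is installed in compiled form; this text tells all that it offers.
- The arm moves only by the tool send_rows, never from a script. Its arguments are lists of equal length, an entry for each row: "grip": the closure in counts, from 0 (fully open) to 255 (shut); "offset": the shift along the tool's x, y, z in mm, a list of three; "twist": the turn about the tool's x in degrees. In form: {"grip": [grip, ...], "offset": [[tx, ty, tz], ...], "twist": [twist, ...]}. A call has exactly 5 rows; each row is the pose to reach, as a shift and turn from the pose commanded when the call began, along the tool's axes at that moment; what a row does not reach only later rows make up. A row lasts 1/12 s, in which the tool goes at most 41.7 mm and 7.16 degrees, less where a joint would pass 70% of its speed; a pose out of reach is approached as far as the arm can. A call with a gripper value outside its range is refused whole. The fingers move at their own pace and stop on an object; "newtons" is the grip in N (left out, the last holds). Time passes only in rows, so rows that repeat a pose let the fingers close, or fill a call up. It gives the time, the measured TCP pose, the force and the opening at its end, in the units of the state.
- monitor.get_obs(): the state, without advancing time (a new reading comes with each control period).
- viewer.camera(name): name is "scene" or "top"; returns (picture, depth): 384x512x3 uint8, blue, green, red; 384x512 float32, m along the optical axis (not along the pixel's ray), 0 where there is no reading.
- viewer.camera_model(name): a dict with "camera_matrix" (3x3 intrinsics, pixels), "R" (3x3) and "t" (3): a world point X has camera coordinates R X + t. Camera axes: x right, y down, z forward; pixel columns grow to the right and rows downward; lengths in m; the calibration is good to about 2 mm. A picture is of the moment at which its call begins. camera_model takes no time and is no camera call.
- manip.hand_in(): hands the job in, once; it reports no verdict.
Trained networks look in the newest picture that a camera, given by its name, has taken for a name from the list of things; names that differ only in an ending like _2 or _b are one class to them, and where a whole thing is asked for, a point or a joint stands for the part that bears it (a point fixed in the world has none). Each returns a list of dicts, best first, with "score" (0 to 1); they miss things now and then, are a little off and sometimes report something else, mostly with a low value. They report only what shows in the picture. A call takes as long as a camera call.
- viewer.recognise(target, camera): "box" ([left, top, width, height] in pixels, round what is visible of it).
- viewer.regions_of(target, camera): "region" (384x512 bool, what is visible of it) and "box" ([left, top, width, height] in pixels, round what is visible of it).
- viewer.spot_point(target, camera): "position" ([column, row] in pixels: a listed point, or the origin of a listed thing).
The state is a dict: "clock": time; "joint_pos": joint angles; "joint_velocities": joint speeds; "tau": joint torques, N m; "position": TCP position; "ee_rot": TCP orientation; "ft_force": force on the tool from outside, world axes, zero at the start; "torque": the same for the moment, N m; "grip_width": opening from 0.0 (shut) to 1.0 (fully open).
Only numpy, scipy, OpenCV 4.12 (cv2) and the standard library are available. Lean on these libraries where they do the work, as an engineer would, in place of code of your own. Each camera call takes 0.05 s, during which the arm holds its last target.

## Task

At the plant-potting table, first push the open dust drawer of the white dust extractor fully home until it clicks into its detent. Then, of the two filter cassettes in its top, take the one with the long raised block: pinch its two side catches together so that it unlatches, lift it straight up until all of it is well clear above the extractor, and finish while holding it there upright and still, catches pinched. Leave the other cassette in its bay, and do not shift or tip the plants, tub, phone or brush.

Things in the scene. Friction and masses are not known exactly. Their poses are not given: they have to be found in the camera images.
- extractor: Fixed white box, 150 deep (x) x 240 wide (y) x 85 high; origin under its centre on the table. Its drawer front faces its own -x (towards the robot), z is up. Its flat top has two equal bays with centres at x 0, y +60 and y -60 mm, each holding a cassette that stands parallel to the extractor's axes; which cassette is in which bay varies.
- drawer (a joint): Opening of the dust drawer in m: 0 = home against its stop, grows as it comes out along the extractor's -x (starts about 0.035 to 0.075). Friction about 1.2 N; from 0.013 a spring detent resists with a few N more; below 0.006 it snaps in and holds the drawer at 0.
- drawer_front (a point): Centre of the outer face of the drawer's flat front panel (226 wide, from 8 to 52 mm above the table; the point is 30 mm up). The face looks along the extractor's -x, has no handle, and still stands 12 mm proud of the extractor when home.
- cassette_grip (a point): Wanted cassette: point midway between its two black catch pads, half-way up them, 24 mm above the extractor's top. Axes as the extractor's; fingers close along y. The pads are upright plates 30 long (x), 36 high (6 to 42 mm above the extractor's top), out from the middle of the raised block's +y and -y sides; 52 mm over both pads at rest, 40 mm when both are fully pinched.
- cassette_foot (a point): Centre of the wanted cassette's underside, 56 mm below cassette_grip and 32 mm below the extractor's top while seated. The cassette is grey, about 185 g: raised block 110 long (x) x 28 wide, its top 36 mm above the extractor's top, and a 130 x 30 mm flange that rests on that top.
- cassette_left (a joint): Press of the wanted cassette's +y catch in m: 0 at rest, 0.006 fully pressed inwards. Spring 2.4 N at rest to 7.2 N fully pressed. A hook below it grips under the extractor's top until it is pressed beyond 0.004.
- cassette_right (a joint): The same for the -y catch.
- spare_grip (a point): The other cassette, to be left alone: same catches, same flange, but its raised block is only 56 mm long. Point midway between its catch pads, 24 mm above the extractor's top.
- pot_a: Bystander: succulent in a clay pot 60 wide, about 80 high with leaves, beside the extractor's +y side. Origin under its centre.
- pot_b: Bystander: succulent in a clay pot 72 wide, about 90 high with leaves, beside the extractor's -y side. Origin under its centre.
- phone: Bystander: phone 150 x 72 x 9 lying flat. Origin under its centre.
- tub: Bystander: empty clear tub 110 x 110 x 55. Origin under its centre.
- brush: Bystander: small brush lying on the table. Origin under its middle.

How it is judged:
On the way, in this order (a step that is already met when the one before it is completed fails the run):
1. the dust drawer is home at its detent (value of joint drawer below 0.004 m), for 0.2 s.
2. both catches of the long cassette are pinched and it is lifted out of its bay (z of cassette_foot in the frame of extractor above 0.105 m and value of joint each of cassette_left, cassette_right above 0.004 m and contact force between the fingers and cassette above 2 N), for 0.2 s.
At the end, for the whole second after the job is handed in: Fingers hold the long cassette (over 2 N), both catches pressed over 4 mm, its underside over 20 mm above the extractor's top, upright within 15 degrees, under 30 mm/s, touching neither extractor nor other cassette; drawer home within 4 mm (all of step 2 and value of joint drawer below 0.004 m and angle between cassette_foot's own z axis and vertical below 0.26 rad and linear speed of cassette below 0.03 m/s and contact force between cassette and extractor below 0.1 N and contact force between cassette and spare below 0.1 N); the arm keeps its last pose, push and grip.
It fails at once if the other cassette is shifted by more than 12 mm (distance of spare_grip from where it was at the start of the episode above 0.012 m).
It fails at once if a bystander is shifted by more than 30 mm or tipped over (distance of any of pot_a, pot_b, phone, tub, brush from where it was at the start of the episode above 0.03 m or angle between any of pot_a, pot_b, phone, tub, brush's own z axis and vertical above 0.5 rad).
It also fails if it takes over 58 s, if anything falls off the work surface, if the arm or the gripper's body presses on something with over 40 N, if the wrist force passes 120 N, or if a joint passes its speed limit or range.

## Working session

There is one attempt and no reset: what is moved stays moved. The work goes in short steps, Python scripts to look and compute and a tool call to move; the robot and the scene stay as the last step left them, time stands still between calls to the robot, and variables do not carry over. Pictures are saved under pics/ and viewed, and the job is handed in when it is done.

Besides the shell and the picture viewer there is one more tool, called after "Request:" in YAML: its name, and indented under it one key for each argument. send_rows: Moves the arm, as the interface text tells. Its arguments: {"type":"object","properties":{"grip":{"type":"array","items":{"type":"number"}},"offset":{"type":"array","items":{"type":"array","items":{"type":"number"}}},"twist":{"type":"array","items":{"type":"number"}},"newtons":{"type":"number"}},"required":["grip","offset","twist"]}

```bash
mkdir -p pics; python3 - <<'E'
from workcell import monitor, viewer, manip
import cv2,numpy as np
print(monitor.get_obs()); print(manip.tcp_to_grasp)
for c in("scene","top"):
    p,d=viewer.camera(c); cv2.imwrite(f"pics/{c}0.png",p); np.save(f"{c}d.npy",d)
    m=viewer.camera_model(c); print(c,m)
    K,R,t=np.array(m["camera_matrix"]),np.array(m["R"]),np.array(m["t"])
    for n in("extractor","drawer_front","cassette_grip","spare_grip","pot_a","pot_b","phone","tub","brush"):
        for r in viewer.spot_point(n,c)[:2]:
            u,v=r["position"]; ui,vi=int(round(u)),int(round(v))
            z=d[min(max(vi,0),383),min(max(ui,0),511)]
            X=R.T@(z*np.linalg.inv(K)@[u,v,1]-t)
            print(n,round(r["score"],2),np.round([u,v],1),np.round(X,4))
E
```

```text
{'clock': 0.0, 'joint_pos': array([ 1.24044401,  0.33289435, -0.06473349,  1.46094123,  0.02160598,
        1.34987559, -0.08850612]), 'joint_velocities': array([-7.48526442e-05,  6.85795484e-04,  5.38510760e-04,  1.16958425e-03,
        9.06221562e-05,  6.10689713e-04,  1.18568871e-03]), 'tau': array([-8.85476475e-04, -6.25436068e+01,  4.87431767e-02, -3.91595793e+01,
        1.63119711e-02,  1.00721078e-02, -1.69134944e-05]), 'position': array([ 0.1892243 , -0.59528007,  0.23050201]), 'ee_rot': array([-0.69865131, -0.10888803,  0.69884694, -0.10790134]), 'ft_force': array([ 0.41683514, -0.12479318, -0.94062101]), 'torque': array([-0.02892847, -0.00591175, -0.0258576 ]), 'grip_width': 1.0011750525886158}
0.0187
scene {'camera_matrix': array([[489.70018572,   0.        , 254.94444628],
       [  0.        , 489.70018572, 197.0870045 ],
       [  0.        ,   0.        ,   1.        ]]), 'R': array([[ 0.02720287,  0.99949094, -0.01666923],
       [ 0.74323258, -0.03137402, -0.66829709],
       [-0.66847987,  0.00579048, -0.7437077 ]]), 't': array([-0.0122883 , -0.33296367,  1.7723049
[... 1111 characters left out ...]
.0742  0.0823]
drawer_front 0.79 [293.4 210.4] [ 0.4988 -0.1255  0.052 ]
drawer_front 0.28 [280.  178.2] [ 0.6078 -0.075   0.0853]
cassette_grip 0.92 [264.9 169.8] [ 0.6273 -0.0201  0.1234]
cassette_grip 0.36 [375.  204.5] [ 0.5312 -0.4296  0.0178]
spare_grip 0.8 [298.7 164.2] [ 0.649  -0.1366  0.1247]
pot_a 0.69 [325.2 154.5] [ 0.697  -0.2363  0.0886]
pot_a 0.51 [227.9 185.4] [0.581  0.1089 0.0746]
pot_b 0.69 [325.2 154.5] [ 0.697  -0.2363  0.0886]
pot_b 0.51 [227.9 185.4] [0.581  0.1089 0.0746]
phone 0.82 [369.3 238.9] [ 0.4058 -0.4067  0.0058]
phone 0.61 [262.7 173.8] [ 0.6134 -0.0127  0.1217]
tub 0.94 [156.5 214.8] [0.4817 0.3721 0.0043]
brush 0.84 [373.  203.1] [ 0.5359 -0.4217  0.0202]
```

```bash
python3 - <<'E'
import cv2
a=cv2.imread("pics/top0.png")[100:280,120:400]; cv2.imwrite("pics/topc.png",cv2.resize(a,None,fx=2.8,fy=2.8,interpolation=2))
a=cv2.imread("pics/scene0.png")[140:320,80:360]; cv2.imwrite("pics/scenec.png",cv2.resize(a,None,fx=2.8,fy=2.8,interpolation=2))
E
```

```text
(no output)
```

View pics/topc.png

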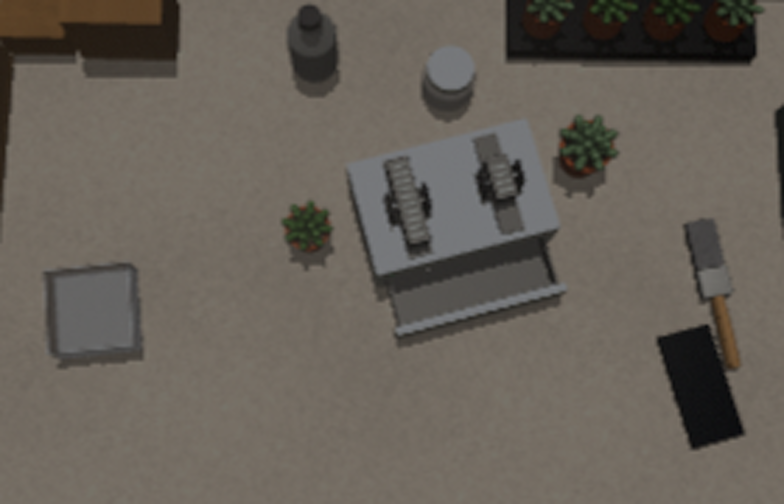

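View pics/scenec.png

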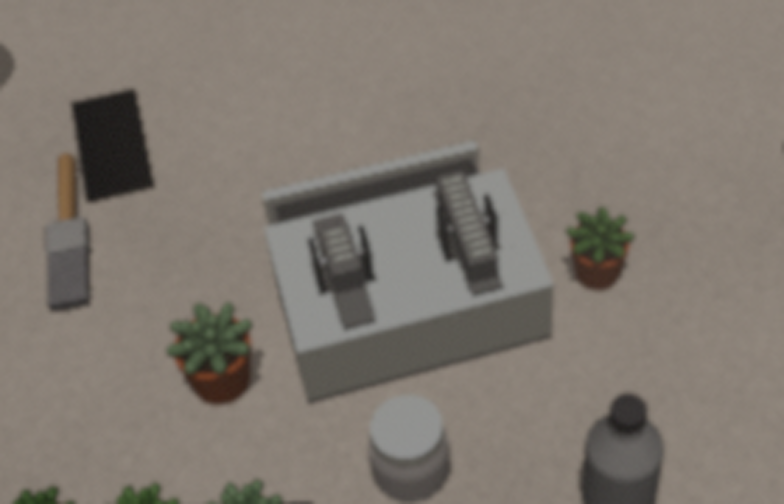

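```bash
cat > h.py <<'E'
from workcell import monitor, viewer, manip
import cv2,numpy as np
def cloud(c,save=None):
    p,d=viewer.camera(c)
    if save: cv2.imwrite(save,p)
    m=viewer.camera_model(c);K,R,t=np.array(m["camera_matrix"]),np.array(m["R"]),np.array(m["t"])
    v,u=np.mgrid[0:384,0:512]
    X=(np.stack([u,v,np.ones_like(u)],-1)@np.linalg.inv(K).T*d[...,None]-t)@R
    X[d==0]=np.nan
    return p,X
E
python3 - <<'E'
from h import *
for c in("top","scene"):
    p,X=cloud(c)
    for w in("extractor",):
        r=viewer.regions_of(w,c)
        print(w,[(q["score"],q["box"],q["region"].sum()) for q in r])
        m=r[0]["region"]
    P=X[m]; print("z hist",np.histogram(P[:,2],bins=np.arange(0,.15,.005)))
    near=(abs(X[...,0]-.63)<.2)&(abs(X[...,1]+.075)<.2)
    T=near&(abs(X[...,2]-.085)<.006)
    n,l,s,ce=cv2.connectedComponentsWithStats(T.astype(np.uint8))
    k=1+np.argmax(s[1:,4]); T=l==k
    Q=X[T]; print("top z",np.median(Q[:,2]),len(Q))
    rect=cv2.minAreaRect((Q[:,:2]*1000).astype(np.float32)); print(rect)
    # front drawer: z .045-.056
    # drawer upper edge
    for w in("cassette_grip","spare_grip","drawer_front"):
        for q in viewer.regions_of(w,c)[:2]:
            P=X[q["region"]];P=P[~np.isnan(P[:,0])]
            print(w,round(q["score"],2),q["box"],np.round(np.median(P,0),4),P[:,2].max())
            if w!="drawer_front": P=P[(P[:,2]>.112)&(P[:,2]<.135)]
            else: P=P[(P[:,2]>.02)&(P[:,2]<.062)]
            if len(P)>5: print("  ",cv2.minAreaRect((P[:,:2]*1000).astype(np.float32)),len(P))
E
```

```text
extractor [(0.87, [242.4, 144.0, 78.5, 78.7], np.int64(3486)), (0.29, [219.3, 173.6, 20.5, 19.8], np.int64(237))]
z hist (array([ 42, 292, 572, 111,  26,  18,  21,  33,  57,  77, 128,  56,  12,
        26,  23,  65, 855, 936,  79,   3,   1,   1,   1,   3,   4,   7,
         1,   0,   0]), array([0.   , 0.005, 0.01 , 0.015, 0.02 , 0.025, 0.03 , 0.035, 0.04 ,
       0.045, 0.05 , 0.055, 0.06 , 0.065, 0.07 , 0.075, 0.08 , 0.085,
       0.09 , 0.095, 0.1  , 0.105, 0.11 , 0.115, 0.12 , 0.125, 0.13 ,
       0.135, 0.14 , 0.145]))
top z 0.08532379773198037 2036
((639.5639038085938, -78.49264526367188), (152.3518829345703, 241.35311889648438), 16.06952476501465)
cassette_grip 0.8 [257.0, 155.1, 18.5, 35.2] [ 0.6189 -0.0206  0.12  ] 0.13157514039149265
   ((623.0604858398438, -20.229331970214844), (110.42488861083984, 52.84291076660156), 16.876171112060547) 297
spare_grip 0.73 [288.2, 150.6, 20.7, 27.0] [ 0.6477 -0.1346  0.1059] 0.13245605990125367
   ((654.5517578125, -133.57064819335938), (57.39039993286133, 47.64687728881836), 15.014416694641113) 159
drawer_front 0.69 [257.8, 183.7, 66.4, 
[... 1094 characters left out ...]
8148803710938, -26.853012084960938), (110.79875946044922, 51.865028381347656), 13.283614158630371) 457
spare_grip 0.89 [190.5, 215.9, 22.1, 42.9] [ 0.6707 -0.1385  0.104 ] 0.12935525306988652
   ((659.6050415039062, -143.00070190429688), (57.294769287109375, 54.31071090698242), 58.37274169921875) 265
spare_grip 0.42 [233.9, 200.8, 23.1, 46.6] [ 0.6354 -0.0255  0.1179] 0.13226277254059857
   ((625.2440795898438, -27.71689224243164), (113.40882110595703, 50.73319625854492), 18.904281616210938) 455
drawer_front 0.81 [172.6, 191.6, 76.0, 52.7] [ 0.5096 -0.1353  0.0397] 0.10399058212144845
   ((510.672119140625, -123.2111587524414), (35.11896514892578, 222.20469665527344), 17.185693740844727) 829
```

```bash
cat >> h.py <<'E'
from scipy.spatial.transform import Rotation as Ro
YAW=np.radians(16.0); C=np.array([.640,-.081,0])
RE=Ro.from_euler('z',YAW).as_matrix()
def e2w(p): return C+RE@np.array(p,float)
def w2e(X): return (X-C)@RE
def plan(tw):
    o=monitor.get_obs(); R=Ro.from_quat(o["ee_rot"]).as_matrix()
    print("pos",np.round(o["position"],4),"ext",np.round(w2e(o["position"])*1000,1),"F_ext",np.round(o["ft_force"]@RE,2),"w",round(o["grip_width"],3),"t",round(o["clock"],2))
    off=R.T@(np.array(tw)-o["position"])*1000
    ye=RE[:,1]; yt=R.T@ye; a=np.degrees(np.arctan2(yt[2],yt[1])); a=(a+90)%180-90
    print("offset",np.round(off,1),"twist",round(a,2),"toolx",np.round(R[:,0],3),"tooly",np.round(R[:,1],3))
E
python3 - <<'E'
from h import *
plan(e2w([-.170,0,.20])); print(e2w([-.17,0,.2]),e2w([0,.06,.109]))
for c in("top","scene"):
    p,X=cloud(c); E=w2e(X)*1000
    m=(abs(E[...,1])<100)&(E[...,0]<-80)&(E[...,0]>-200)&(E[...,2]>46)&(E[...,2]<58)
    print(c,m.sum(),np.percentile(E[m][:,0],[2,10,50,90,98]))
    m=(abs(E[...,1])<100)&(E[...,0]<-100)&(E[...,0]>-200)&(E[...,2]>15)&(E[...,2]<45)
    print(c,m.sum(),np.percentile(E[m][:,0],[2,10,50,90,98]))
E
```

```text
pos [ 0.1894 -0.5956  0.2313] ext [-575.  -370.5  231.3] F_ext [-0.23 -0.17  0.4 ] w 1.0 t 1.5
offset [  31.3 -358.8 -415.4] twist 1.64 toolx [ 0. -0. -1.] tooly [ 0.303 -0.953  0.   ]
[ 0.47658551 -0.12785835  0.2       ] [ 0.62346176 -0.0233243   0.109     ]
top 195 [-150.45835976 -149.60474811 -144.7165948  -139.23977467 -137.01547501]
top 117 [-151.02871688 -150.51479858 -136.152513   -108.92797853 -103.02738549]
scene 284 [-151.52079987 -148.51859602 -142.14235429 -137.53531627 -135.47021819]
scene 498 [-142.39783522 -139.99712728 -136.33472288 -133.67551227 -132.33988477]
```

```bash
python3 - <<'E'
from h import *
plan(e2w([-.188,0,.20]))
E
```

```text
pos [ 0.1894 -0.5956  0.2313] ext [-575.  -370.5  231.3] F_ext [ 0.12 -0.5  -0.58] w 0.999 t 1.6
offset [  31.3 -359.3 -397.4] twist 1.63 toolx [ 0. -0. -1.] tooly [ 0.303 -0.953  0.   ]
```

Request:
send_rows:
  grip: [255, 255, 255, 255, 255]
  offset:
    - [0, -27, -31]
    - [0, -54, -62]
    - [0, -81, -93]
    - [0, -108, -124]
    - [0, -135, -155]
  twist: [1.6, 1.6, 1.6, 1.6, 1.6]
  newtons: 20

```text
clock: 2.02
position: [0.2968, -0.4183, 0.2315]
ee_rot: [0.7, 0.098, -0.7, 0.099]
ft_force: [0.9, -0.2, 0.1]
grip_width: 0.301
```

```bash
python3 - <<'E'
from h import *
plan(e2w([-.188,0,.20]))
E
```

```text
pos [ 0.2968 -0.4183  0.2315] ext [-422.8 -229.6  231.5] F_ext [ 0.76 -0.45  0.07] w 0.301 t 2.02
offset [  31.3 -229.5 -234.9] twist 0.03 toolx [ 0.    -0.001 -1.   ] tooly [ 0.276 -0.961  0.001]
```

Request:
send_rows:
  grip: [255, 255, 255, 255, 255]
  offset:
    - [0, -28, -28]
    - [0, -56, -56]
    - [0, -84, -84]
    - [0, -112, -112]
    - [0, -140, -140]
  twist: [0, 0, 0, 0, 0]

```text
clock: 2.43
position: [0.3926, -0.245, 0.2316]
ee_rot: [0.7, 0.098, -0.7, 0.099]
ft_force: [0.2, -0.5, 0.2]
grip_width: -0.002
```

Request:
send_rows:
  grip: [255, 255, 255, 255, 255]
  offset:
    - [10, -28, -28]
    - [20, -56, -56]
    - [40, -89, -90]
    - [60, -89, -94]
    - [80, -89, -95]
  twist: [0, 0, 0, 0, 0]

```text
clock: 2.85
position: [0.4607, -0.1312, 0.1508]
ee_rot: [0.701, 0.101, -0.699, 0.101]
ft_force: [-0.1, -1.3, -0.0]
grip_width: 0.0
```

```bash
python3 - <<'E'
from h import *
plan(e2w([-.188,0,.034]))
p,X=cloud("top","pics/top1.png"); E=w2e(X)*1000
p,X=cloud("scene","pics/scene1.png")
a=cv2.imread("pics/top1.png")[100:280,120:400]; cv2.imwrite("pics/topc1.png",cv2.resize(a,None,fx=2.8,fy=2.8,interpolation=2))
E
```

```text
pos [ 0.4607 -0.1312  0.1508] ext [-186.2    1.1  150.8] F_ext [-0.45 -1.28 -0.01] w 0.0 t 2.85
offset [116.8   1.1   2. ] twist 0.37 toolx [ 0.002  0.    -1.   ] tooly [ 0.282 -0.959  0.   ]
```

View pics/topc1.png

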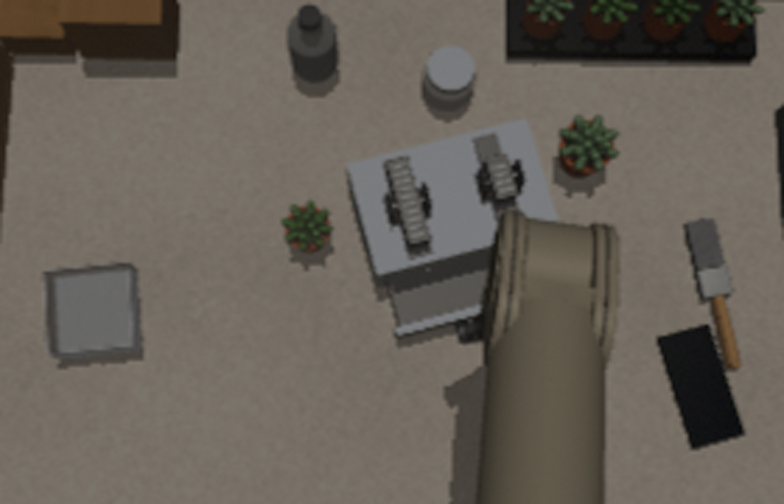

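Request:
send_rows:
  grip: [255, 255, 255, 255, 255]
  offset:
    - [35, 0, 2]
    - [70, 0, 2]
    - [100, 0, 2]
    - [115, 0, 2]
    - [115, 0, 2]
  twist: [0.4, 0.4, 0.4, 0.4, 0.4]

```text
clock: 3.37
position: [0.4549, -0.1361, 0.0344]
ee_rot: [-0.699, -0.096, 0.702, -0.095]
ft_force: [-0.6, 0.1, -0.2]
grip_width: 0.002
```

```bash
python3 - <<'E'
from h import *
plan(e2w([-.098,0,.034]))
E
```

```text
pos [ 0.4549 -0.1361  0.0344] ext [-193.1   -1.9   34.4] F_ext [-0.5   0.26 -0.18] w 0.002 t 3.37
offset [  0.   -2.7 -95.1] twist -0.45 toolx [-0.004  0.001 -1.   ] tooly [ 0.268 -0.963 -0.002]
```

Request:
send_rows:
  grip: [255, 255, 255, 255, 255]
  offset:
    - [0, 0, -14]
    - [0, 0, -26]
    - [0, 0, -38]
    - [0, 0, -50]
    - [0, 0, -60]
  twist: [0, 0, 0, 0, 0]

```text
clock: 3.78
position: [0.5161, -0.1205, 0.0385]
ee_rot: [0.701, 0.095, -0.7, 0.096]
ft_force: [-2.1, -0.0, 0.9]
grip_width: -0.001
```

```bash
python3 - <<'E'
from h import *
plan(e2w([-.098,0,.034]))
E
```

```text
pos [ 0.5161 -0.1205  0.0385] ext [-130.    -3.8   38.5] F_ext [-2.    0.54  0.89] w -0.001 t 3.78
offset [  4.6  -4.  -31.9] twist -0.44 toolx [ 0.002 -0.001 -1.   ] tooly [ 0.268 -0.963  0.002]
```

Request:
send_rows:
  grip: [255, 255, 255, 255, 255]
  offset:
    - [2, 0, -6]
    - [3, 0, -12]
    - [4, 0, -18]
    - [4, 0, -23]
    - [4, 0, -27]
  twist: [0, 0, 0, 0, 0]

```text
clock: 4.2
position: [0.5401, -0.1126, 0.0323]
ee_rot: [-0.7, -0.096, 0.701, -0.096]
ft_force: [-3.5, -2.4, 3.8]
grip_width: 0.002
```

```bash
python3 - <<'E'
from h import *
plan(e2w([-.098,0,.034]))
E
```

```text
pos [ 0.5401 -0.1126  0.0323] ext [-104.7   -2.9   32.3] F_ext [-4.04 -1.38  3.79] w 0.002 t 4.2
offset [-1.8 -2.9 -6.7] twist -0.4 toolx [-0.002 -0.001 -1.   ] tooly [ 0.269 -0.963  0.   ]
```

Request:
send_rows:
  grip: [255, 255, 255, 255, 255]
  offset:
    - [0, 0, -2]
    - [0, 0, -4]
    - [0, 0, -6]
    - [0, 0, -7]
    - [0, 0, -7]
  twist: [0, 0, 0, 0, 0]

```text
clock: 4.62
position: [0.5471, -0.1104, 0.0323]
ee_rot: [-0.7, -0.096, 0.701, -0.096]
ft_force: [-3.6, -1.4, 1.9]
grip_width: 0.002
```

```bash
python3 - <<'E'
from h import *
plan(e2w([-.098,0,.034]))
E
```

```text
pos [ 0.5471 -0.1104  0.0323] ext [-97.4  -2.7  32.3] F_ext [-3.86 -0.31  1.87] w 0.002 t 4.62
offset [-1.7 -2.7  0.7] twist -0.38 toolx [-0.001 -0.    -1.   ] tooly [ 0.269 -0.963  0.   ]
```

Force still low; push on in small steps until it rises against the stop.

Request:
send_rows:
  grip: [255, 255, 255, 255, 255]
  offset:
    - [0, 0, -1]
    - [0, 0, -2]
    - [0, 0, -3]
    - [0, 0, -4]
    - [0, 0, -4]
  twist: [0, 0, 0, 0, 0]

```text
clock: 5.03
position: [0.5472, -0.1105, 0.0318]
ee_rot: [-0.698, -0.096, 0.704, -0.096]
ft_force: [-21.4, -3.8, 16.5]
grip_width: -0.001
```

```bash
python3 - <<'E'
from h import *
plan(e2w([-.098,0,.034]))
E
```

```text
pos [ 0.5472 -0.1105  0.0318] ext [-97.3  -2.8  31.8] F_ext [-21.68   2.22  16.47] w -0.001 t 5.03
offset [-2.2 -2.8  0.7] twist -0.44 toolx [-0.009 -0.002 -1.   ] tooly [ 0.268 -0.963 -0.001]
```

Request:
send_rows:
  grip: [255, 255, 255, 255, 255]
  offset:
    - [0, 0, 5]
    - [0, 0, 15]
    - [0, 0, 35]
    - [-20, 0, 50]
    - [-50, 0, 60]
  twist: [0, 0, 0, 0, 0]

```text
clock: 5.45
position: [0.4902, -0.1252, 0.0804]
ee_rot: [-0.699, -0.097, 0.702, -0.095]
ft_force: [0.1, -0.3, 0.4]
grip_width: -0.003
```

Request:
send_rows:
  grip: [0, 0, 0, 0, 0]
  offset:
    - [-40, 0, 0]
    - [-80, 0, 0]
    - [-110, 0, 0]
    - [-140, 0, 20]
    - [-150, 0, 50]
  twist: [0, 0, 0, 0, 0]

```text
clock: 5.87
position: [0.4479, -0.1378, 0.2366]
ee_rot: [0.703, 0.097, -0.698, 0.098]
ft_force: [0.2, 0.0, -0.8]
grip_width: 0.706
```

```bash
python3 - <<'E'
from h import *
plan(e2w([0,.06,.20]))
for c in("top","scene"):
    p,X=cloud(c,f"pics/{c}2.png"); E=w2e(X)*1000
    m=(abs(E[...,1])<100)&(E[...,0]<-80)&(E[...,0]>-200)&(E[...,2]>40)&(E[...,2]<58)
    print(c,m.sum(),np.percentile(E[m][:,0],[2,10,50,90,98]) if m.sum() else '')
    near=(abs(E[...,0])<100)&(abs(E[...,1])<150)&(abs(E[...,2]-85)<6)
    print(cv2.minAreaRect(X[near][:,:2].astype(np.float32)*1000))
    for w in("cassette_grip","spare_grip"):
        for q in viewer.regions_of(w,c)[:1]:
            P=X[q["region"]]; P=P[(P[:,2]>.112)&(P[:,2]<.135)]
            print(w,q["score"],cv2.minAreaRect((P[:,:2]*1000).astype(np.float32)),len(P))
a=cv2.imread("pics/scene2.png")[140:320,80:360]; cv2.imwrite("pics/scenec2.png",cv2.resize(a,None,fx=2.8,fy=2.8,interpolation=2))
E
```

```text
pos [ 0.4479 -0.1378  0.2366] ext [-200.3   -1.6  236.6] F_ext [ 0.23 -0.06 -0.76] w 0.706 t 5.87
offset [  37.8  -62.3 -199.9] twist -0.17 toolx [ 0.007 -0.001 -1.   ] tooly [ 0.273 -0.962  0.003]
top 103 [-87.61712042 -87.02714793 -84.58215475 -80.994975   -80.219849  ]
((639.6246337890625, -78.32321166992188), (151.91957092285156, 240.8553009033203), 15.758443832397461)
cassette_grip 0.77 ((622.5135498046875, -20.58373260498047), (110.30272674560547, 52.231266021728516), 18.3282527923584) 289
spare_grip 0.93 ((654.821533203125, -135.30995178222656), (56.238861083984375, 50.742462158203125), 16.473121643066406) 174
scene 0 
((640.9976196289062, -84.09896850585938), (155.69448852539062, 240.3728790283203), 15.84856128692627)
cassette_grip 0.86 ((627.2803344726562, -26.601966857910156), (107.71100616455078, 51.01911163330078), 17.812414169311523) 420
spare_grip 0.74 ((658.0938110351562, -141.6959228515625), (60.83905792236328, 51.912960052490234), 15.402376174926758) 263
```

View pics/scenec2.png

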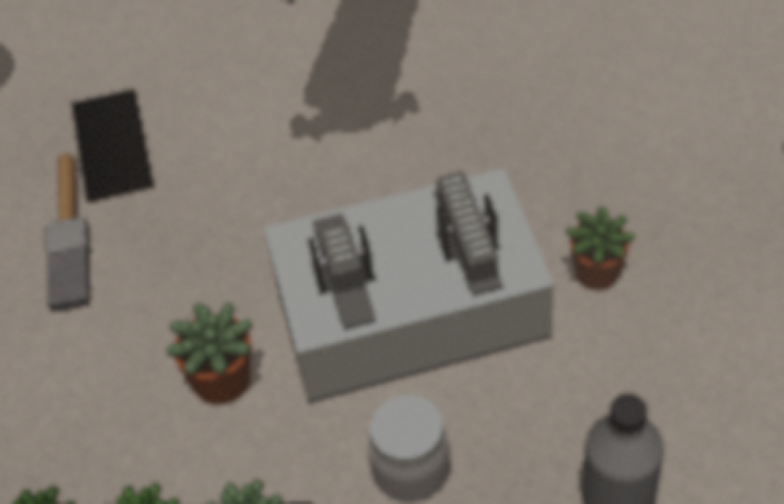

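Request:
send_rows:
  grip: [0, 0, 0, 0, 0]
  offset:
    - [5, -12, -38]
    - [10, -24, -76]
    - [20, -36, -114]
    - [30, -48, -152]
    - [37, -58, -184]
  twist: [0, 0, 0, 0, 0]

```text
clock: 6.58
position: [0.6086, -0.0306, 0.1929]
ee_rot: [-0.7, -0.097, 0.701, -0.096]
ft_force: [-0.3, -0.6, 0.2]
grip_width: 1.0
```

Request:
send_rows:
  grip: [0, 0, 0, 0, 0]
  offset:
    - [0, -4, -10]
    - [0, -4, -15]
    - [0, -4, -15]
    - [0, -4, -15]
    - [0, -4, -15]
  twist: [0, 0, 0, 0, 0]

```text
clock: 7.0
position: [0.6197, -0.0269, 0.1957]
ee_rot: [0.701, 0.095, -0.701, 0.096]
ft_force: [0.8, 0.0, 0.9]
grip_width: 0.997
```

```bash
python3 - <<'E'
from h import *
plan(e2w([0,.06,.094]))
for c in("top","scene"):
    p,X=cloud(c,f"pics/{c}3.png")
a=cv2.imread("pics/scene3.png")[140:320,80:360]; cv2.imwrite("pics/scenec3.png",cv2.resize(a,None,fx=2.8,fy=2.8,interpolation=2))
E
```

```text
pos [ 0.6197 -0.0269  0.1957] ext [ -4.6  57.6 195.7] F_ext [ 0.82 -0.19  0.87] w 0.997 t 7.0
offset [101.7  -2.5  -4.5] twist -0.46 toolx [ 0.    -0.001 -1.   ] tooly [ 0.268 -0.963  0.001]
```

View pics/scenec3.png

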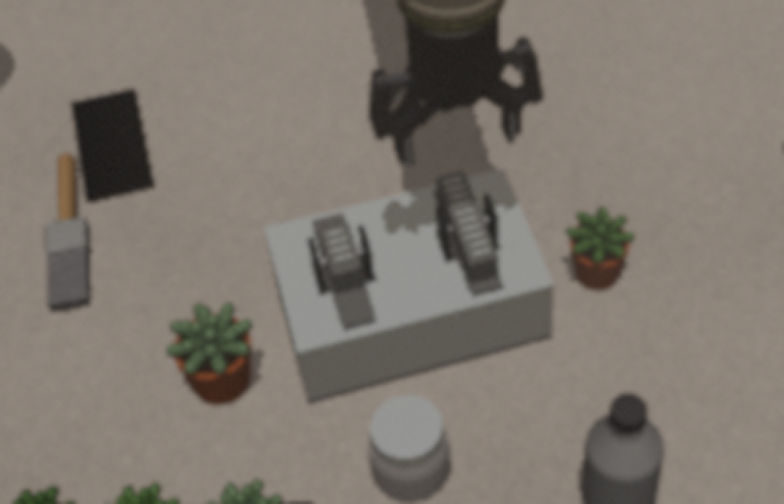

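Request:
send_rows:
  grip: [0, 0, 0, 0, 0]
  offset:
    - [20, -2, -4]
    - [45, -2, -4]
    - [70, -2, -4]
    - [90, -2, -4]
    - [101, -2, -4]
  twist: [-0.4, -0.4, -0.4, -0.4, -0.4]

```text
clock: 7.52
position: [0.6221, -0.0235, 0.0922]
ee_rot: [-0.699, -0.098, 0.701, -0.098]
ft_force: [-0.0, -0.5, -0.2]
grip_width: 0.996
```

```bash
python3 - <<'E'
from h import *
plan(e2w([0,.06,.094]))
for c in("top","scene"):
    p,X=cloud(c,f"pics/{c}4.png")
a=cv2.imread("pics/scene4.png")[180:290,180:320]; cv2.imwrite("pics/scenec4.png",cv2.resize(a,None,fx=5,fy=5,interpolation=2))
E
```

```text
pos [ 0.6221 -0.0235  0.0922] ext [-1.4 60.2 92.2] F_ext [-0.18 -0.47 -0.22] w 0.996 t 7.52
offset [-1.8  0.2 -1.4] twist -0.02 toolx [-0.002 -0.001 -1.   ] tooly [ 0.275 -0.961 -0.   ]
```

View pics/scenec4.png

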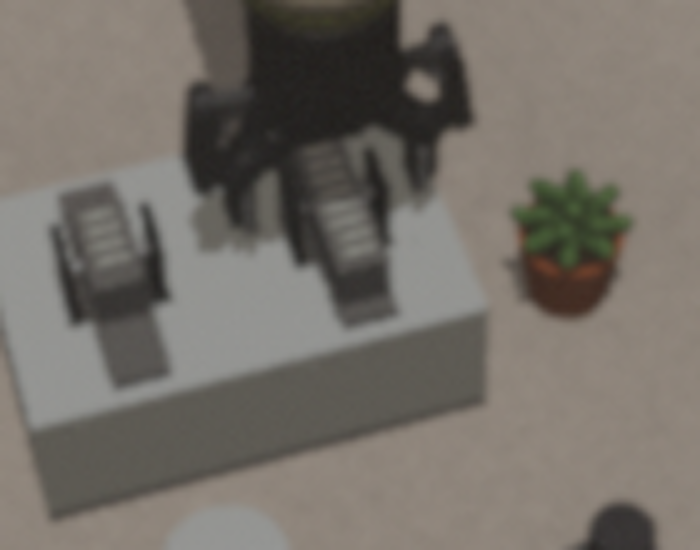

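Request:
send_rows:
  grip: [60, 80, 88, 88, 88]
  offset:
    - [-1, 0, -1]
    - [-1, 0, -1]
    - [-1, 0, -1]
    - [-1, 0, -1]
    - [-1, 0, -1]
  twist: [0, 0, 0, 0, 0]
  newtons: 20

```text
clock: 8.03
position: [0.6249, -0.0222, 0.0961]
ee_rot: [0.701, 0.098, -0.7, 0.099]
ft_force: [-0.3, -0.5, 0.2]
grip_width: 0.655
```

```bash
python3 - <<'E'
from h import *
plan(e2w([0,.06,.094]))
E
```

```text
pos [ 0.6249 -0.0222  0.0961] ext [ 1.7 60.7 96.1] F_ext [-0.42 -0.4   0.17] w 0.655 t 8.03
offset [2.1 0.7 1.7] twist 0.04 toolx [ 0.001 -0.    -1.   ] tooly [ 0.276 -0.961  0.001]
```

Request:
send_rows:
  grip: [92, 96, 100, 100, 100]
  offset:
    - [0, 0, 0]
    - [0, 0, 0]
    - [0, 0, 0]
    - [0, 0, 0]
    - [0, 0, 0]
  twist: [0, 0, 0, 0, 0]

```text
clock: 8.45
position: [0.6245, -0.0222, 0.0954]
ee_rot: [0.7, 0.099, -0.7, 0.099]
ft_force: [-0.5, -0.5, 0.5]
grip_width: 0.607
```

```bash
python3 - <<'E'
from h import *
for i in range(3):
    viewer.camera("scene"); plan(e2w([0,.06,.094]))
E
```

```text
pos [ 0.6246 -0.0222  0.0954] ext [ 1.4 60.8 95.4] F_ext [ 0.13 -0.38  1.58] w 0.613 t 8.5
offset [1.4 0.8 1.4] twist 0.03 toolx [ 0. -0. -1.] tooly [ 0.276 -0.961  0.   ]
pos [ 0.6246 -0.0222  0.0954] ext [ 1.4 60.8 95.4] F_ext [0.46 0.43 0.48] w 0.61 t 8.55
offset [1.4 0.8 1.4] twist 0.04 toolx [ 0. -0. -1.] tooly [ 0.276 -0.961  0.   ]
pos [ 0.6246 -0.0222  0.0954] ext [ 1.4 60.8 95.4] F_ext [-0.59 -0.61  2.8 ] w 0.605 t 8.6
offset [1.4 0.8 1.4] twist 0.03 toolx [ 0. -0. -1.] tooly [ 0.276 -0.961  0.   ]
```

Request:
send_rows:
  grip: [104, 108, 110, 110, 110]
  offset:
    - [1, 0, 0]
    - [1, 0, 0]
    - [1, 0, 0]
    - [1, 0, 0]
    - [1, 0, 0]
  twist: [0, 0, 0, 0, 0]

```text
clock: 9.02
position: [0.6248, -0.0222, 0.0946]
ee_rot: [0.7, 0.099, -0.7, 0.099]
ft_force: [0.1, 0.2, 4.8]
grip_width: 0.572
```

```bash
python3 - <<'E'
from h import *
for i in range(3):
    viewer.camera("scene"); plan(e2w([0,.06,.094]))
E
```

```text
pos [ 0.6248 -0.0222  0.0946] ext [ 1.6 60.8 94.6] F_ext [ 0.18 -0.57  4.85] w 0.572 t 9.07
offset [0.6 0.8 1.6] twist 0.04 toolx [ 0.001 -0.    -1.   ] tooly [ 0.276 -0.961  0.   ]
pos [ 0.6248 -0.0221  0.0946] ext [ 1.6 60.8 94.6] F_ext [0.56 0.16 5.46] w 0.567 t 9.12
offset [0.6 0.8 1.6] twist 0.04 toolx [ 0.001  0.    -1.   ] tooly [ 0.276 -0.961  0.   ]
pos [ 0.6248 -0.0221  0.0946] ext [ 1.6 60.8 94.6] F_ext [ 0.86 -0.98  5.02] w 0.569 t 9.17
offset [0.6 0.8 1.6] twist 0.04 toolx [ 0.001 -0.    -1.   ] tooly [ 0.276 -0.961  0.   ]
```

Request:
send_rows:
  grip: [116, 122, 130, 140, 150]
  offset:
    - [-0.5, 0, 0]
    - [-1, 0, 0]
    - [-1.5, 0, 0]
    - [-2, 0, 0]
    - [-2, 0, 0]
  twist: [0, 0, 0, 0, 0]
  newtons: 40

```text
clock: 9.58
position: [0.6245, -0.0221, 0.0968]
ee_rot: [-0.7, -0.099, 0.7, -0.099]
ft_force: [0.3, -0.2, 5.9]
grip_width: 0.42
```

```bash
python3 - <<'E'
from h import *
for i in range(3):
    viewer.camera("scene"); plan(e2w([0,.06,.094]))
E
```

```text
pos [ 0.6245 -0.0222  0.0968] ext [ 1.3 60.8 96.8] F_ext [-1.95  1.19  6.5 ] w 0.419 t 9.63
offset [2.8 0.8 1.3] twist 0.03 toolx [ 0. -0. -1.] tooly [ 0.276 -0.961  0.   ]
pos [ 0.6245 -0.0221  0.0968] ext [ 1.3 60.9 96.8] F_ext [-2.59  0.96  6.58] w 0.418 t 9.68
offset [2.8 0.8 1.3] twist 0.04 toolx [ 0. -0. -1.] tooly [ 0.276 -0.961  0.   ]
pos [ 0.6245 -0.0221  0.0968] ext [ 1.3 60.9 96.8] F_ext [-0.86  0.66  7.03] w 0.419 t 9.73
offset [2.8 0.9 1.3] twist 0.04 toolx [ 0. -0. -1.] tooly [ 0.276 -0.961  0.   ]
```

Request:
send_rows:
  grip: [165, 180, 200, 220, 220]
  offset:
    - [0, 0, 0]
    - [0, 0, 0]
    - [0, 0, 0]
    - [0, 0, 0]
    - [0, 0, 0]
  twist: [0, 0, 0, 0, 0]

```text
clock: 10.15
position: [0.6245, -0.0222, 0.0969]
ee_rot: [0.7, 0.099, -0.7, 0.099]
ft_force: [-2.9, 0.1, 8.1]
grip_width: 0.413
```

```bash
python3 - <<'E'
from h import *
for i in range(2):
    p,X=cloud("scene","pics/scene5.png"); plan(e2w([0,.06,.094]))
a=cv2.imread("pics/scene5.png")[180:290,180:320]; cv2.imwrite("pics/scenec5.png",cv2.resize(a,None,fx=5,fy=5,interpolation=2))
E
```

```text
pos [ 0.6245 -0.0221  0.097 ] ext [ 1.4 60.8 97. ] F_ext [-2.99  1.28  9.39] w 0.414 t 10.2
offset [3.  0.8 1.4] twist 0.04 toolx [ 0. -0. -1.] tooly [ 0.276 -0.961  0.   ]
pos [ 0.6245 -0.0222  0.097 ] ext [ 1.3 60.8 97. ] F_ext [-2.31 -0.23  8.4 ] w 0.41 t 10.25
offset [3.  0.8 1.3] twist 0.03 toolx [ 0. -0. -1.] tooly [ 0.276 -0.961  0.   ]
```

View pics/scenec5.png

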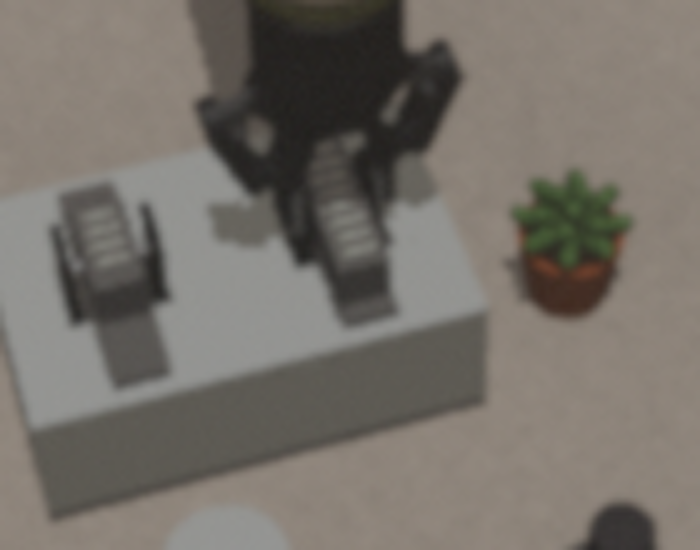

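Request:
send_rows:
  grip: [220, 220, 220, 220, 220]
  offset:
    - [-2, 0, 0]
    - [-4, 0, 0]
    - [-7, 0, 0]
    - [-10, 0, 0]
    - [-10, 0, 0]
  twist: [0, 0, 0, 0, 0]
  newtons: 45

```text
clock: 10.67
position: [0.6247, -0.0222, 0.1067]
ee_rot: [0.7, 0.099, -0.7, 0.099]
ft_force: [0.7, 0.8, -1.6]
grip_width: 0.4
```

```bash
python3 - <<'E'
from h import *
for i in range(2):
    p,X=cloud("scene","pics/scene6.png"); plan(e2w([0,.06,.094]))
E
```

```text
pos [ 0.6246 -0.0222  0.1065] ext [  1.4  60.7 106.5] F_ext [-0.45 -0.18 -2.99] w 0.403 t 10.72
offset [12.5  0.7  1.4] twist 0.03 toolx [ 0. -0. -1.] tooly [ 0.276 -0.961  0.   ]
pos [ 0.6245 -0.0222  0.1063] ext [  1.3  60.8 106.3] F_ext [ 0.08  0.34 -1.42] w 0.399 t 10.77
offset [12.3  0.8  1.3] twist 0.03 toolx [ 0. -0. -1.] tooly [ 0.276 -0.961  0.   ]
```

Request:
send_rows:
  grip: [220, 220, 220, 220, 220]
  offset:
    - [-8, 0, 0]
    - [-18, 0, 0]
    - [-28, 0, 0]
    - [-38, 0, 0]
    - [-48, 0, 0]
  twist: [0, 0, 0, 0, 0]

```text
clock: 11.18
position: [0.6248, -0.0221, 0.156]
ee_rot: [0.701, 0.099, -0.7, 0.099]
ft_force: [0.3, 0.1, -2.5]
grip_width: 0.4
```

Request:
send_rows:
  grip: [220, 220, 220, 220, 220]
  offset:
    - [-10, 0, 0]
    - [-20, 0, 0]
    - [-30, 0, 0]
    - [-37, 0, 0]
    - [-40, 0, 0]
  twist: [0, 0, 0, 0, 0]

```text
clock: 11.6
position: [0.625, -0.0221, 0.1958]
ee_rot: [0.701, 0.098, -0.7, 0.099]
ft_force: [0.3, 0.3, -1.5]
grip_width: 0.396
```

Request:
send_rows:
  grip: [220, 220, 220, 220, 220]
  offset:
    - [0, 0, 0]
    - [0, 0, 0]
    - [0, 0, 0]
    - [0, 0, 0]
    - [0, 0, 0]
  twist: [0, 0, 0, 0, 0]

```text
clock: 12.02
position: [0.6243, -0.0222, 0.1938]
ee_rot: [-0.7, -0.099, 0.7, -0.099]
ft_force: [-0.6, -0.2, -1.4]
grip_width: 0.403
```

```bash
python3 - <<'E'
from h import *
for c in("top","scene"):
    p,X=cloud(c,f"pics/{c}7.png"); plan(e2w([0,.06,.094]))
    E=w2e(X)*1000
    for w in("cassette_grip","spare_grip"):
        for q in viewer.regions_of(w,c)[:1]:
            P=E[q["region"]]; P=P[P[:,2]>95]; print(c,w,q["score"],np.median(P,0),np.percentile(P[:,2],[2,98]))
    m=(abs(E[...,1])<100)&(E[...,0]<-78)&(E[...,0]>-200)&(E[...,2]>30)&(E[...,2]<58)
    print("drawer",m.sum(),np.percentile(E[m][:,0],[2,50]) if m.sum() else '')
a=cv2.imread("pics/scene7.png")[160:290,160:320]; cv2.imwrite("pics/scenec7.png",cv2.resize(a,None,fx=4.5,fy=4.5,interpolation=2))
E
```

```text
pos [ 0.6243 -0.0222  0.1939] ext [  1.2  60.9 193.9] F_ext [-0.38 -0.62 -2.06] w 0.399 t 12.07
offset [99.9  0.9  1.1] twist 0.04 toolx [-0.001 -0.    -1.   ] tooly [ 0.276 -0.961 -0.   ]
  return _methods._mean(a, axis=axis, dtype=dtype,
  ret = um.true_divide(
Traceback (most recent call last):
IndexError: index -1 is out of bounds for axis 0 with size 0
```

```bash
python3 - <<'E'
from h import *
p,X=cloud("scene",f"pics/scene8.png"); plan(e2w([0,.06,.094]))
E=w2e(X)*1000
for w in("cassette_grip","spare_grip"):
    for q in viewer.regions_of(w,"scene")[:1]:
        P=E[q["region"]]; P=P[P[:,2]>95]
        if len(P): print(w,q["score"],q["box"],np.median(P,0),np.percentile(P[:,2],[2,98]))
# long block top: heights along x
m=(abs(E[...,0])<62)&(abs(E[...,1]-60)<12)&(E[...,2]>190)&(E[...,2]<235)&(E[...,0]>20)
Q=E[m]; print(m.sum(), np.polyfit(Q[:,0],Q[:,2],1) if m.sum()>10 else '')
a=p[140:290,160:320]; cv2.imwrite("pics/scenec8.png",cv2.resize(a,None,fx=3.9,fy=3.9,interpolation=2))
E
```

```text
pos [ 0.6244 -0.0222  0.1941] ext [  1.3  60.8 194.1] F_ext [-0.44  0.23 -1.88] w 0.4 t 12.17
offset [100.1   0.8   1.2] twist 0.04 toolx [-0.  0. -1.] tooly [ 0.276 -0.961 -0.   ]
cassette_grip 0.7 [235.4, 181.9, 21.3, 47.1] [ 32.55813405  54.08793362 213.36664922] [154.50633517 222.37964716]
spare_grip 0.69 [189.8, 216.2, 23.2, 42.1] [  8.93147235 -64.4982457  119.70663924] [ 96.93661912 127.86832384]
165 [ -0.42744278 230.95606893]
```

View pics/scenec8.png

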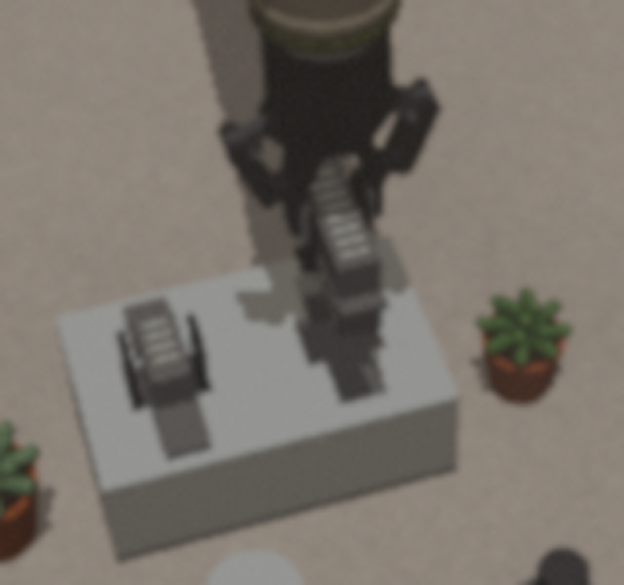

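```bash
python3 - <<'E'
from h import *
p,X=cloud("scene"); E=w2e(X)*1000
for x0 in range(10,70,5):
    m=(E[...,0]>=x0)&(E[...,0]<x0+5)&(abs(E[...,1]-58)<11)&(E[...,2]>140)&(E[...,2]<240)
    if m.sum()>2: print(x0,m.sum(),np.round(np.percentile(E[m][:,2],[10,50,90]),1))
plan(e2w([0,.06,.094]))
E
```

```text
10 12 [215.9 217.7 220.3]
15 17 [216.2 217.3 219.8]
20 14 [215.  217.  219.4]
25 13 [214.4 218.2 219.9]
30 16 [215.8 217.7 218.7]
35 13 [216.5 217.1 218.6]
40 14 [214.7 218.1 220.7]
45 16 [216.3 217.9 219.6]
50 84 [156.4 196.4 217. ]
55 61 [158.4 187.4 211.2]
60 18 [181.8 184.4 187.7]
65 6 [184.6 188.5 189.7]
pos [ 0.6245 -0.0222  0.1943] ext [  1.3  60.8 194.3] F_ext [-0.35  0.69 -1.47] w 0.402 t 12.32
offset [100.3   0.8   1.3] twist 0.04 toolx [-0. -0. -1.] tooly [ 0.276 -0.961  0.   ]
```

```bash
python3 - <<'E'
from h import *
print(manip.hand_in()); plan(e2w([0,.06,.094]))
E
```

```text
the job is handed in; nothing more can be done
None
the job is handed in; nothing more can be done
```

I pushed the drawer home, then pinched the long cassette and lifted it straight up. I handed the job in at about 12.3 s with the cassette still held; no verdict was reported.

- **Drawer:** I pushed it with the shut fingertips until the force rose to about 22 N against the stop. An image afterwards put its face about 87 mm from the extractor's centre, which is the home position. I did not measure the drawer again after the lift, because that check script crashed.
- **Cassette:** The block's top was level along its length, at z ≈ 218 mm. That puts the underside at about 150 mm, roughly 65 mm above the extractor's top. The wrist carried about 1.5–2 N, matching the cassette's weight, and its position was steady.
- **Catches:** The fingers stopped firmly at an opening of about 0.40, with a 45 N grip. I had expected about 0.47 for a full pinch, so the opening scale is probably not linear. I judged the catches fully pressed because the fingers had stopped and the cassette came free of its latch.
- **Surroundings:** In the last image the other cassette was still in its bay, and the parts of the two plants in view stood upright. I did not re-measure the plants, tub, phone and brush, but the arm never came near them.
- **Cameras:** The two cameras disagreed by about 6 mm in y. I used the middle value, and the side forces stayed small while the fingers closed.

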